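Vent a bench vacuum chamber, line up its panel fastener and hold the panel sealed

ROBOT

A 6-joint arm with a two-finger parallel gripper is mounted at the origin on a cart in front of the work surface, level with it; the furniture and walls round the work are solid. World frame = base frame: x ahead of the robot, y to its left, z up, the work surface at z = 0. Lengths are in m, angles in rad, forces in N, time in s.
With the tool pointing down it reaches from about 0.3 to 0.775 m from the base axis. Payload 14.6 kg.
Tool frame: the origin (TCP) lies between the finger pads, 19 mm behind the fingertips; this is the grasp point; y points along the fingers, x is the direction in which the jaws open and shut, and the axes are right-handed (so a half turn about y gives the same grasp; the last joint's range is limited). The gripper opens to 94 mm and grips with 3 to 60 N. Pads are 16 mm wide; open, the fingers measure 119 mm over their backs; the gripper's body (75 mm by 177 mm) begins 78 mm behind the grasp point.
Start: joints at [-1.287, 0.3, 1.521, -0, 1.321, -0.067], TCP at [0.189, -0.516, 0.224] pointing down, gripper open.
Joint ranges: [-3.03, 3.03], [-0.79, 2.21], [0.23, 2.52], [-1.04, 4.18], [0, 3.07], [-2.55, 2.55]. Speed limits (rad/s): [2.22, 2.22, 2.57, 3.14, 3.14, 3.14].

INTERFACE

Orientations are given as [roll, pitch, yaw] about the fixed x, y, z axes, in that order (R = Rz(yaw) Ry(pitch) Rx(roll)).
In Python, from station import get_obs, cams, workorder gives the robot as it stands.
- The arm moves only by the shell command python3 -m handwheel 'ROWS' [FORCE]. ROWS is JSON, a list of rows, each an object of numbers: "fingers": the opening, from -1 (shut) to 1 (fully open); "x", "y", "z": the shift along the tool's x, y, z in m; "spin": the turn about the tool's y in degrees. In form: [{"fingers": .., "x": .., "y": .., "z": .., "spin": ..}, ...]. A call has exactly 10 rows; each row is the pose to reach, as a shift and turn from the pose commanded when the call began, along the tool's axes at that moment; what a row does not reach only later rows make up. A row lasts 1/10 s, in which the tool goes at most 50 mm and 8.59 degrees, less where a joint would pass 70% of its speed; a pose out of reach is approached as far as the arm can. A call with a gripper value outside its range is refused whole. The fingers move at their own pace and stop on an object; FORCE is the grip in N (left out, the last holds). Time passes only in rows, so rows that repeat a pose let the fingers close, or fill a call up. It gives the time, the measured TCP pose, the force and the opening at its end, in the units of the state.
- get_obs(): the state, without advancing time (a new reading comes with each control period).
- cams.camera(name): name is "scene" or "side" or "wrist"; returns (picture, depth): 400x640x3 uint8, red, green, blue; 400x640 float32, m along the optical axis (not along the pixel's ray), 0 where there is no reading.
- cams.get_calibration(name): a dict with "fx", "fy", "cx", "cy" (pixels), "dist" ([k1, k2, p1, p2, k3] as OpenCV has them; the pictures are not rectified), "view" (4x4, takes a point from world to camera coordinates). Camera axes: x right, y down, z forward; pixel columns grow to the right and rows downward; lengths in m; the calibration is good to about 2 mm. A picture is of the moment at which its call begins: read the wrist's pose just before it. get_calibration takes no time and is no camera call; for the wrist camera it gives the pose at the moment of the call.
- workorder.hand_in(): hands the job in, once; it reports no verdict.
The state is a dict: "time_s": time; "qpos": joint angles; "joint_vel": joint speeds; "tau": joint torques, N m; "ee_pos": TCP position; "eef_rot": TCP orientation; "force": force on the tool from outside, world axes, zero at the start; "moment": the same for the moment, N m; "grip_width": finger opening in m.
Only numpy, scipy, OpenCV 4.12 (cv2) and the standard library are available. Lean on these libraries where they do the work, as an engineer would, in place of code of your own. Each camera call takes 0.05 s, during which the arm holds its last target. There are 200 camera calls.

TASK

Vent the small vacuum chamber: twist its black spring-return knob clockwise all the way to its stop, then let go so that it springs back. Next turn the steel quarter-turn fastener on the chamber's access panel clockwise until its slot lines up with the two ribs on the frame, then push the panel down with the gripper until it is flush with its frame, and finish while still holding it pressed there. Leave the things lying round the chamber where they are.

Things in the scene. Friction and masses are not known exactly. Their poses are not given: they have to be found in the camera images.
- chamber: Low white vacuum chamber, 250 (x) x 155 (y) mm, deck 60 mm high, fixed. Origin: centre of its underside; x points from the panel end to the knob end, away from the robot. Panel centre at x = -35 mm, y = 0, inside a steel frame rim (top 70 mm above the worktop). Two small ribs on the rim at x = -35, y = +-65 mm and a fine line across the panel between them mark the aligned direction.
- vent_knob (a joint): Angle of the spring-return vent knob, rad: 0 at rest, grows clockwise seen from above, hard stop at 1.05. A spring drives it back to 0 when let go (0.03 N m at rest, 0.135 N m at the stop). At 0 its grip bar lies along the chamber's x axis.
- knob_grip (a point): On the black vent knob's vertical axis, where the TCP can grip: 93 mm above the worktop, at x = 82 mm, y = 0 in the chamber's frame. Round foot 44 mm across (top 71 mm above the worktop) under an upright grip bar 42 mm long, 14 mm thick, from 71 to 99 mm above the worktop. The point turns with the knob; the bar lies along its x axis.
- fastener (a joint): Angle of the quarter-turn fastener, rad: 0 when its wing and slot lie along the chamber's x axis, grows clockwise seen from above; at 1.571 the slot points at the two ribs (along the chamber's y axis); stop at 2.1. It starts between 0.3 and 0.7. Friction 0.04 N m, stays where it is left.
- fastener_grip (a point): On the fastener's vertical axis at the panel's centre, where the TCP can grip: 26 mm above the panel's top face (102 mm above the worktop). Steel wing 40 mm long, 12 mm thick, from 4 to 32 mm above the panel's face, on a round foot 34 mm across, 4 mm high; a 4 mm slot runs along the wing's top. The point turns with it; wing and slot lie along its x axis.
- panel (a joint): How far the access panel is pushed down, m: 0 at rest (face 76 mm above the worktop, 6 mm proud of the frame), 0.006 fully home, flush (hard stop). Slides straight down on a springy seal: about 2 N to start, 9 N at home; rises when let go. A key blocks it after 1 mm unless the slot is aligned within about 0.15 rad. Push anywhere on its face or by the fastener.
- panel_top (a point): A point on the panel's top face, 45 mm from the fastener's axis towards the knob. The panel is a bare aluminium plate 134 (chamber x) x 116 (chamber y) mm, carrying the fastener at its centre.
- timer: Bystander: white lab timer, 66x58x20 mm, lying loose. Origin under its centre.
- marker: Bystander: black and white marker pen, 136 mm long, lying loose. Origin under its centre.
- matchbox: Bystander: small dark box, 37x52x15 mm, lying loose behind the chamber. Origin under its centre.
- stopper: Bystander: dull red rubber stopper, 35 mm across, 30 mm high, standing loose behind the chamber. Origin under its centre.

How it is judged:
By the outcome, as a careful person would: the job done as asked, in the order asked, and still so for the second after the job is handed in, while the arm keeps its last pose, push and grip.
It also fails if it takes over 51 s, if anything falls off the work surface, if the arm or the gripper's body presses on something with over 40 N, if the wrist force passes 120 N, or if a joint passes its speed limit or range.

## Working session

There is one attempt and no reset: what is moved stays moved. The work goes in short steps, Python scripts to look and compute and a shell command to move; the robot and the scene stay as the last step left them, time stands still between calls to the robot, and variables do not carry over. Pictures are saved under pics/ and viewed, about 8 in all and at most 12, crops included, and the job is handed in when it is done.

```bash
ls; mkdir -p pics
python3 - <<'E'
from station import get_obs,cams
import cv2,numpy as np
o=get_obs();print({k:np.round(v,3).tolist() for k,v in o.items()})
ims=[]
for n in("scene","side"):
    c=cams.get_calibration(n);print(n,c)
    p,d=cams.camera(n);np.savez(f"{n}.npz",p=p,d=d);cv2.imwrite(f"pics/{n}0.png",p[:,:,::-1])
E
```

```text
pics
{'time_s': 0.0, 'qpos': [-1.287, 0.3, 1.522, -0.0, 1.321, -0.067], 'joint_vel': [0.001, -0.0, -0.002, -0.0, 0.0, -0.001], 'tau': [-0.003, -53.181, -35.275, 0.071, 0.024, -0.0], 'ee_pos': [0.189, -0.516, 0.224], 'eef_rot': [-1.571, 0.001, -1.22], 'force': [-1.19, 0.263, 0.35], 'moment': [0.034, 0.016, 0.028], 'grip_width': 0.094}
scene {'fx': 473.16669814507475, 'fy': 473.16669814507475, 'cx': 328.92134472069216, 'cy': 199.1623161677145, 'dist': array([-0.0433056,  0.       ,  0.       ,  0.       ,  0.       ]), 'view': array([[ 0.69516833, -0.71881362,  0.00692636, -0.64253872],
       [-0.4687593 , -0.46060233, -0.75373087,  0.22203347],
       [ 0.54498231,  0.52072303, -0.65714672,  1.04698724],
       [ 0.        ,  0.        ,  0.        ,  1.        ]])}
side {'fx': 419.86718616222436, 'fy': 419.86718616222436, 'cx': 324.8190801209783, 'cy': 193.13111423072093, 'dist': array([-0.05619542,  0.        ,  0.        ,  0.        ,  0.        ]), 'view': array([[ 9.37044879e-01, -3.49208182e-01, -7.35707494e-04,
        -6.51548976e-01],
       [-2.07518134e-01, -5.55145153e-01, -8.05450236e-01,
         3.61663279e-02],
       [ 2.80861388e-01,  7.54895692e-01, -5.92662953e-01,
         1.13528137e+00],
       [ 0.00000000e+00,  0.00000000e+00,  0.00000000e+00,
         1.00000000e+00]])}
```

View pics/scene0.png

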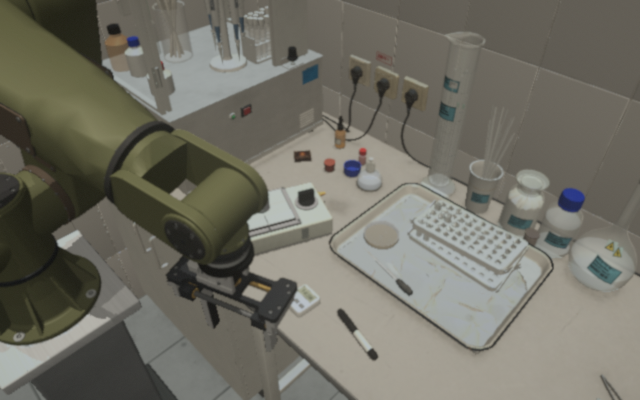

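View pics/side0.png

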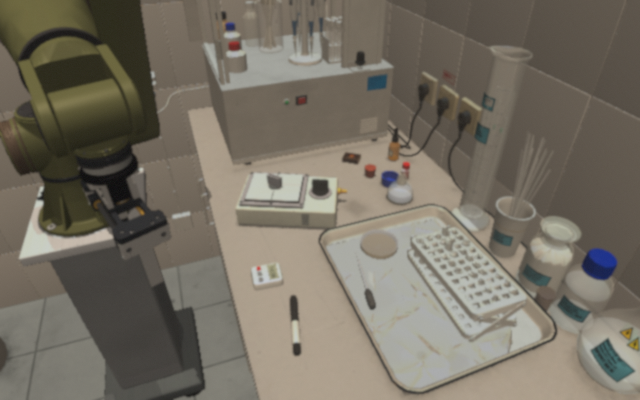

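Both views show the chamber. In the side picture the knob is at about (320,186), the fastener at about (274,181), and the chamber spans x 238–340. The timer is at (266,275) and the marker at (295,325). I'll get a rough pose from the side view and then look with the wrist camera.

```bash
cat > h.py <<'E'
import numpy as np,cv2
def ray(c,uv,z):
    K=np.array([[c['fx'],0,c['cx']],[0,c['fy'],c['cy']],[0,0,1]])
    n=cv2.undistortPoints(np.array(uv,float).reshape(-1,1,2),K,np.array(c['dist']))[:,0]
    T=np.linalg.inv(c['view']);d=np.c_[n,np.ones(len(n))]@T[:3,:3].T;o=T[:3,3]
    return o+d*((np.asarray(z)-o[2])/d[:,2])[:,None]
def px(c,P):
    K=np.array([[c['fx'],0,c['cx']],[0,c['fy'],c['cy']],[0,0,1]])
    r=cv2.Rodrigues(c['view'][:3,:3])[0]
    return cv2.projectPoints(np.array(P,float),r,c['view'][:3,3],K,np.array(c['dist']))[0][:,0]
E
python3 - <<'E'
from station import get_obs,cams
import numpy as np,cv2
from h import *
from scipy.spatial.transform import Rotation as R
c=cams.get_calibration("side")
P=ray(c,[(320,181),(275,178),(298,187)],np.array([.099,.108,.0]));print(P.round(3))
v=P[0]-P[1];print(np.hypot(v[0],v[1]),np.degrees(np.arctan2(v[1],v[0])))
o=get_obs();print(R.from_euler('xyz',o['eef_rot']).as_matrix().round(3))
p=np.load("side.npz")['p'];cv2.imwrite("pics/sz.png",cv2.resize(p[155:240,225:355,::-1],None,fx=6,fy=6,interpolation=cv2.INTER_CUBIC))
w=cams.get_calibration("wrist");T=np.linalg.inv(w['view']);print(w['fx'],w['cx'],w['cy'],T.round(3))
E
```

```text
[[ 0.591 -0.244  0.099]
 [ 0.486 -0.205  0.108]
 [ 0.57  -0.116  0.   ]]
0.1129206764994329 -20.63624952786464
[[ 0.344 -0.     0.939]
 [-0.939  0.001  0.344]
 [-0.001 -1.     0.   ]]
336.47124823642037 318.57828929604244 204.8695092521199 [[ 0.343 -0.909 -0.235  0.257]
 [-0.939 -0.333 -0.085 -0.493]
 [-0.001  0.25  -0.968  0.384]
 [ 0.     0.     0.     1.   ]]
```

View pics/sz.png

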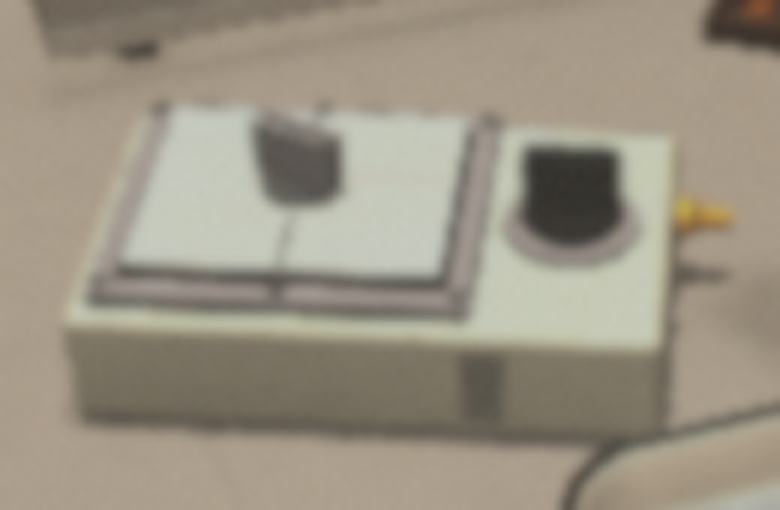

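The crop shows the knob bar along the chamber's x and the wing rotated. The ribs are on the rim, joined by the panel line. The chamber yaw is about -20°. Next I check clearance to the grey box behind.

Run:
```python
from station import cams
from h import *
c=cams.get_calibration("side")
print(ray(c,[(235,160),(390,130),(190,108),(352,157),(370,171)],np.zeros(5)).round(3))
```

```text
[[ 0.427  0.095  0.   ]
 [ 0.981  0.103  0.   ]
 [ 0.332  0.545  0.   ]
 [ 0.781 -0.019  0.   ]
 [ 0.8   -0.113  0.   ]]
```

```bash
python3 -m handwheel '[{"fingers":1,"x":-0.02,"y":-0.035,"z":0.04,"spin":-8},{"fingers":1,"x":-0.035,"y":-0.035,"z":0.09,"spin":-16},{"fingers":1,"x":-0.05,"y":-0.035,"z":0.14,"spin":-24},{"fingers":1,"x":-0.07,"y":-0.035,"z":0.18,"spin":-32},{"fingers":1,"x":-0.085,"y":-0.035,"z":0.23,"spin":-40},{"fingers":1,"x":-0.1,"y":-0.035,"z":0.27,"spin":-48},{"fingers":1,"x":-0.12,"y":-0.035,"z":0.31,"spin":-56},{"fingers":1,"x":-0.135,"y":-0.035,"z":0.36,"spin":-64},{"fingers":1,"x":-0.15,"y":-0.035,"z":0.4,"spin":-72},{"fingers":1,"x":-0.158,"y":-0.035,"z":0.425,"spin":-80}]'; python3 -m handwheel '[{"fingers":1,"x":0,"y":0,"z":0,"spin":-8},{"fingers":1,"x":0,"y":0,"z":0,"spin":-16},{"fingers":1,"x":0,"y":0,"z":0,"spin":-24},{"fingers":1,"x":0,"y":0,"z":0,"spin":-32},{"fingers":1,"x":0,"y":0,"z":0,"spin":-40},{"fingers":1,"x":0,"y":0,"z":0,"spin":-48},{"fingers":1,"x":0,"y":0,"z":0,"spin":-56},{"fingers":1,"x":0,"y":0,"z":0,"spin":-60},{"fingers":1,"x":0,"y":0,"z":0,"spin":-60},{"fingers":1,"x":0,"y":0,"z":0,"spin":-60}]'
python3 - <<'E'
from station import get_obs,cams
import cv2,numpy as np,pickle
c=cams.get_calibration("wrist");p,d=cams.camera("wrist")
pickle.dump((c,p,d),open("w1.pkl","wb"));cv2.imwrite("pics/w1.png",p[:,:,::-1])
o=get_obs();print(o['qpos'],o['time_s'])
E
```

```text
time_s: 1.1
ee_pos: [0.5356, -0.2196, 0.2588]
eef_rot: [-1.57, 0.0, 0.184]
force: [0.6, -0.1, -0.1]
grip_width: 0.0939
time_s: 2.1
ee_pos: [0.5338, -0.222, 0.259]
eef_rot: [-1.57, -0.0, 1.221]
force: [0.7, -0.1, -0.9]
grip_width: 0.0945
[-4.57558875e-01  3.39894640e-01  1.38763908e+00  2.75378030e-05
  1.41447739e+00 -1.67884138e+00] 2.15
```

View pics/w1.png

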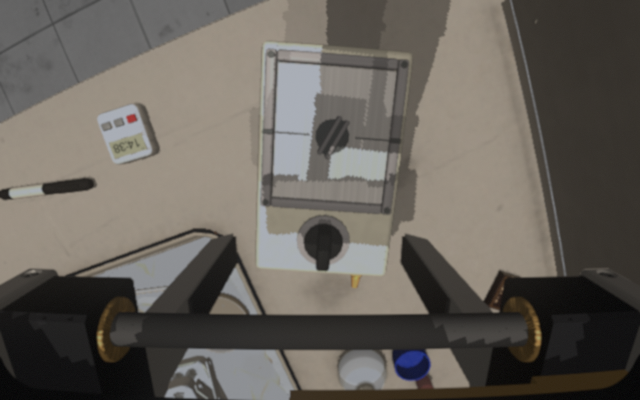

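The wrist view shows the whole chamber: knob bar around (323,245), fastener around (333,136), ribs at (266,131) and (406,139). I'll enlarge it.

Run:
```python
import pickle,cv2
c,p,d=pickle.load(open("w1.pkl","rb"))
a=cv2.resize(p[100:280,245:425,::-1],None,fx=3.3,fy=3.3,interpolation=cv2.INTER_CUBIC)
a=cv2.convertScaleAbs(a,alpha=1.6,beta=10)
cv2.imwrite("pics/w1z.png",a)
```

```text
(no output)
```

View pics/w1z.png

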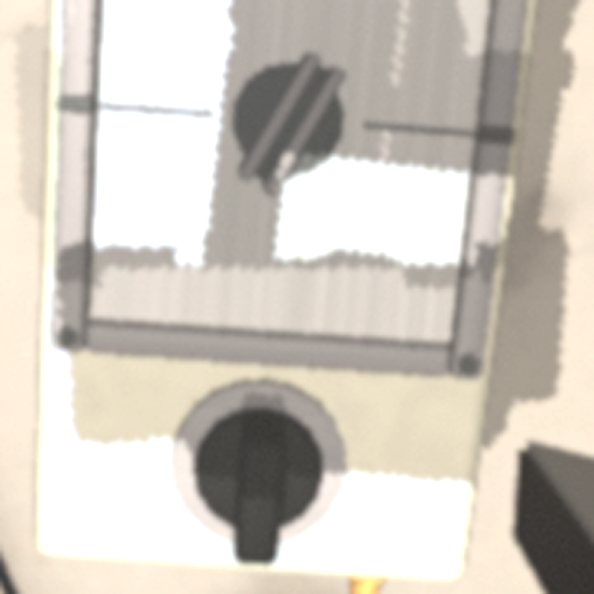

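Run:
```python
import pickle
from h import *
from station import get_obs
c,p,d=pickle.load(open("w1.pkl","rb"))
pts=[(78,103,.071),(495,133,.071),(97,105,.076),(208,113,.076),(366,126,.076),(480,132,.076),(312,55,.108),(343,75,.108),(245,177,.108),(272,190,.108),(258,468,.071),(256,560,.099),(38,553,.06),(466,580,.06),(68,336,.07),(467,363,.07)]
a=np.array(pts);P=ray(c,np.c_[245+a[:,0]/3.3,100+a[:,1]/3.3],a[:,2]);print(P.round(4))
def yaw(v):return np.degrees(np.arctan2(v[1],v[0]))
for i,j in((0,1),(2,5),(12,13),(14,15)):print("chamber yaw",yaw(P[j]-P[i])-90, np.linalg.norm(P[j]-P[i]))
f=(P[0]+P[1])/2;w=P[6:10].mean(0);print("fast",f,w,"wing yaw",yaw(P[8]-P[6]),yaw(P[9]-P[7]))
v=P[10]-f;print("knob-fast",np.linalg.norm(v),yaw(v)); v=P[11]-f;print("bar end",np.linalg.norm(v),yaw(v))
print(get_obs()['ee_pos'],get_obs()['eef_rot'])
# depth at fastener top / knob top
for u,vv in((333,136),(323,258),(300,195)):print(d[vv-1:vv+2,u-1:u+2].round(3).tolist())
```

```text
[[ 0.4601 -0.2511  0.071 ]
 [ 0.5129 -0.1329  0.071 ]
 [ 0.4628 -0.2452  0.076 ]
 [ 0.4767 -0.2143  0.076 ]
 [ 0.4968 -0.1704  0.076 ]
 [ 0.5104 -0.1381  0.076 ]
 [ 0.4708 -0.1808  0.108 ]
 [ 0.4787 -0.1746  0.108 ]
 [ 0.4957 -0.2093  0.108 ]
 [ 0.5017 -0.2035  0.108 ]
 [ 0.5915 -0.2396  0.071 ]
 [ 0.6102 -0.2474  0.099 ]
 [ 0.599  -0.3247  0.06  ]
 [ 0.6609 -0.1858  0.06  ]
 [ 0.5279 -0.2822  0.07  ]
 [ 0.581  -0.163   0.07  ]]
chamber yaw -24.04477201068741 0.12948757982090525
chamber yaw -23.960935379357352 0.11718274490705427
chamber yaw -24.009116703470994 0.15210990347588546
chamber yaw -24.048404051404077 0.13049159590675669
fast [ 0.48652681 -0.19198233  0.071     ] [ 0.48673238 -0.19204067  0.108     ] wing yaw -48.84574315028505 -51.47806992873536
knob-fast 0.11525613793153584 -24.38572666485617
bar end 0.1383652554701897 -24.1232524086639
[ 0.53377068 -0.2220309   0.25904466] [-1.57038325e+00 -7.21653388e-05  1.22127819e+00]
[[0.3059999942779541, 0.31299999356269836, 0.31200000643730164], [0.31200000643730164, 0.31200000643730164, 0.31200000643730164], [0.31299999356269836, 0.31299999356269836, 0.31200000643730164]]
[[0.34599998593330383, 0.3449999988079071, 0.3449999988079071], [0.3440000116825104, 0.3440000116825104, 0.3440000116825104], [0.3440000116825104, 0.34599998593330383, 0.34599998593330383]]
[[0.3529999852180481, 0.3499999940395355, 0.35199999809265137], [0.35100001096725464, 0.3529999852180481, 0.35199999809265137], [0.35199999809265137, 0.35199999809265137, 0.3529999852180481]]
```

Measurements agree: chamber yaw is -24.0°, fastener at (0.4866,-0.1920), knob at (0.5935,-0.2396), and the wing at about 26° (0.46 rad). Next I go down onto the knob.

```bash
python3 -m handwheel '[{"fingers":1,"x":0.002,"y":0,"z":-0.03,"spin":2},{"fingers":1,"x":0.004,"y":0.02,"z":-0.062,"spin":4},{"fingers":1,"x":0.004,"y":0.05,"z":-0.062,"spin":4},{"fingers":1,"x":0.004,"y":0.08,"z":-0.062,"spin":4},{"fingers":1,"x":0.004,"y":0.11,"z":-0.062,"spin":4},{"fingers":1,"x":0.004,"y":0.135,"z":-0.062,"spin":4},{"fingers":1,"x":0.004,"y":0.15,"z":-0.062,"spin":4},{"fingers":1,"x":0.004,"y":0.16,"z":-0.062,"spin":4},{"fingers":1,"x":0.004,"y":0.164,"z":-0.062,"spin":4},{"fingers":1,"x":0.004,"y":0.164,"z":-0.062,"spin":4}]' 40
python3 -m handwheel '[{"fingers":-0.5,"x":0,"y":0,"z":0,"spin":0},{"fingers":-1,"x":0,"y":0,"z":0,"spin":0},{"fingers":-1,"x":0,"y":0,"z":0,"spin":0},{"fingers":-1,"x":0,"y":0,"z":0,"spin":0},{"fingers":-1,"x":0,"y":0,"z":0,"spin":0},{"fingers":-1,"x":0,"y":0,"z":0,"spin":0},{"fingers":-1,"x":0,"y":0,"z":0,"spin":0},{"fingers":-1,"x":0,"y":0,"z":0,"spin":0},{"fingers":-1,"x":0,"y":0,"z":0,"spin":0},{"fingers":-1,"x":0,"y":0,"z":0,"spin":0}]'
python3 - <<'E'
from station import get_obs
o=get_obs();print(o['ee_pos'],o['force'],o['moment'],o['qpos'])
E
```

```text
time_s: 3.15
ee_pos: [0.5937, -0.2395, 0.0956]
eef_rot: [-1.571, -0.0, 1.153]
force: [-0.0, 0.3, 0.3]
grip_width: 0.0938
time_s: 4.15
ee_pos: [0.5935, -0.2394, 0.0952]
eef_rot: [-1.571, -0.0, 1.154]
force: [0.3, -1.2, -0.1]
grip_width: 0.0172
[ 0.59346409 -0.2394182   0.09522077] [ 0.25311628 -1.18021161 -0.10740439] [ 0.01455585 -0.1661735  -0.03508686] [-4.40686617e-01  6.20535191e-01  1.36883638e+00  1.93037678e-05
  1.15226966e+00 -1.59432778e+00]
```

```bash
python3 -m handwheel '[{"fingers":-1,"x":0,"y":0,"z":0,"spin":0},{"fingers":-1,"x":0,"y":0,"z":0,"spin":0},{"fingers":-1,"x":0,"y":0,"z":0,"spin":0},{"fingers":-1,"x":0,"y":0,"z":0,"spin":5},{"fingers":-1,"x":0,"y":0,"z":0,"spin":10},{"fingers":-1,"x":0,"y":0,"z":0,"spin":15},{"fingers":-1,"x":0,"y":0,"z":0,"spin":20},{"fingers":-1,"x":0,"y":0,"z":0,"spin":25},{"fingers":-1,"x":0,"y":0,"z":0,"spin":30},{"fingers":-1,"x":0,"y":0,"z":0,"spin":30}]'
python3 - <<'E'
from station import get_obs
o=get_obs();print(o['ee_pos'],o['force'],o['moment'],o['eef_rot'])
E
```

```text
time_s: 5.15
ee_pos: [0.5934, -0.2393, 0.0953]
eef_rot: [-1.571, 0.0, 0.629]
force: [0.4, 3.9, 1.2]
grip_width: 0.0135
[ 0.59343791 -0.23929482  0.09529623] [0.40608405 3.85172022 1.23141292] [ 0.63110806 -0.13084152  0.08179354] [-1.57056145e+00  4.92573751e-05  6.28802089e-01]
```

The moment matches the spring, at 0.082 N·m at half travel. I carry on to the stop.

```bash
python3 -m handwheel '[{"fingers":-1,"x":0,"y":0,"z":0,"spin":5},{"fingers":-1,"x":0,"y":0,"z":0,"spin":10},{"fingers":-1,"x":0,"y":0,"z":0,"spin":15},{"fingers":-1,"x":0,"y":0,"z":0,"spin":20},{"fingers":-1,"x":0,"y":0,"z":0,"spin":25},{"fingers":-1,"x":0,"y":0,"z":0,"spin":28},{"fingers":-1,"x":0,"y":0,"z":0,"spin":30},{"fingers":-1,"x":0,"y":0,"z":0,"spin":31},{"fingers":-1,"x":0,"y":0,"z":0,"spin":32},{"fingers":-1,"x":0,"y":0,"z":0,"spin":32}]'
python3 - <<'E'
from station import get_obs
o=get_obs();print(o['ee_pos'],o['force'],o['moment'],o['eef_rot'])
E
```

```text
time_s: 6.15
ee_pos: [0.5931, -0.2394, 0.0953]
eef_rot: [-1.571, 0.001, 0.074]
force: [-4.7, 1.8, 3.8]
grip_width: 0.0137
[ 0.59309435 -0.23940453  0.09525818] [-4.69957648  1.84827455  3.83126857] [0.59466086 0.89773131 0.55053478] [-1.57069841e+00  1.13653534e-03  7.35047578e-02]
```

The moment rose to 0.55 N·m against a spring of 0.135, so the knob is hard on its stop. I let go and lift.

```bash
python3 -m handwheel '[{"fingers":1,"x":0,"y":0,"z":0,"spin":0},{"fingers":1,"x":0,"y":0,"z":0,"spin":0},{"fingers":1,"x":0,"y":0,"z":0,"spin":0},{"fingers":1,"x":0,"y":0,"z":0,"spin":0},{"fingers":1,"x":0,"y":0,"z":0,"spin":0},{"fingers":1,"x":0,"y":0,"z":0,"spin":0},{"fingers":1,"x":0,"y":0,"z":0,"spin":0},{"fingers":1,"x":0,"y":0,"z":0,"spin":0},{"fingers":1,"x":0,"y":0,"z":0,"spin":0},{"fingers":1,"x":0,"y":0,"z":0,"spin":0}]'
python3 -m handwheel '[{"fingers":1,"x":0,"y":-0.02,"z":0,"spin":0},{"fingers":1,"x":0,"y":-0.05,"z":0,"spin":0},{"fingers":1,"x":0,"y":-0.09,"z":0,"spin":0},{"fingers":1,"x":0,"y":-0.13,"z":0,"spin":-6},{"fingers":1,"x":0,"y":-0.16,"z":0,"spin":-12},{"fingers":1,"x":0,"y":-0.16,"z":0,"spin":-18},{"fingers":1,"x":0,"y":-0.16,"z":0,"spin":-24},{"fingers":1,"x":0,"y":-0.16,"z":0,"spin":-30},{"fingers":1,"x":0,"y":-0.16,"z":0,"spin":-36},{"fingers":1,"x":0,"y":-0.16,"z":0,"spin":-36}]'
python3 - <<'E'
from station import get_obs,cams
import cv2,numpy as np,pickle
o=get_obs();c=cams.get_calibration("wrist");p,d=cams.camera("wrist")
pickle.dump((c,p,d),open("w2.pkl","wb"));cv2.imwrite("pics/w2.png",cv2.convertScaleAbs(p[:,:,::-1],alpha=1.5,beta=10))
print(o['ee_pos'],o['eef_rot'],o['force'],o['moment'])
E
```

```text
time_s: 7.15
ee_pos: [0.5935, -0.2394, 0.0953]
eef_rot: [-1.571, -0.0, 0.072]
force: [0.6, 0.9, -0.8]
grip_width: 0.0904
time_s: 8.15
ee_pos: [0.5935, -0.2394, 0.2552]
eef_rot: [-1.571, 0.0, 0.702]
force: [-0.2, -0.1, 0.5]
grip_width: 0.0941
[ 0.59345601 -0.23941454  0.25523635] [-1.57076048e+00  6.60208442e-06  7.01510161e-01] [-0.2121324  -0.08701429  0.53601633] [ 0.03397525 -0.15717535 -0.01672659]
```

View pics/w2.png

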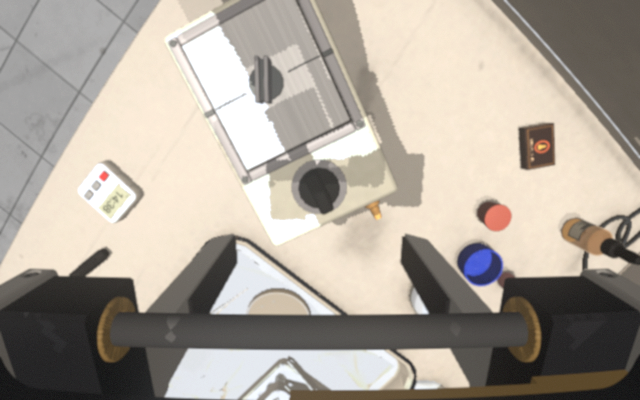

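The picture shows the knob bar at (318,190) back along the chamber axis, and the bystanders untouched. Next is the fastener at (265,80).

```bash
python3 -m handwheel '[{"fingers":1,"x":-0.018,"y":0,"z":0.035,"spin":0},{"fingers":1,"x":-0.036,"y":0,"z":0.07,"spin":0},{"fingers":1,"x":-0.051,"y":0.02,"z":0.105,"spin":0},{"fingers":1,"x":-0.051,"y":0.05,"z":0.105,"spin":0},{"fingers":1,"x":-0.051,"y":0.08,"z":0.105,"spin":0},{"fingers":1,"x":-0.051,"y":0.11,"z":0.105,"spin":0},{"fingers":1,"x":-0.051,"y":0.135,"z":0.105,"spin":0},{"fingers":1,"x":-0.051,"y":0.147,"z":0.105,"spin":0},{"fingers":1,"x":-0.051,"y":0.152,"z":0.105,"spin":0},{"fingers":1,"x":-0.051,"y":0.152,"z":0.105,"spin":0}]' 40
python3 -m handwheel '[{"fingers":-1,"x":0,"y":0,"z":0,"spin":0},{"fingers":-1,"x":0,"y":0,"z":0,"spin":0},{"fingers":-1,"x":0,"y":0,"z":0,"spin":0},{"fingers":-1,"x":0,"y":0,"z":0,"spin":0},{"fingers":-1,"x":0,"y":0,"z":0,"spin":0},{"fingers":-1,"x":0,"y":0,"z":0,"spin":0},{"fingers":-1,"x":0,"y":0,"z":0,"spin":0},{"fingers":-1,"x":0,"y":0,"z":0,"spin":0},{"fingers":-1,"x":0,"y":0,"z":0,"spin":0},{"fingers":-1,"x":0,"y":0,"z":0,"spin":0}]'
python3 -m handwheel '[{"fingers":-1,"x":0,"y":0,"z":0,"spin":0},{"fingers":-1,"x":0,"y":0,"z":0,"spin":0},{"fingers":-1,"x":0,"y":0,"z":0,"spin":0},{"fingers":-1,"x":0,"y":0,"z":0,"spin":5},{"fingers":-1,"x":0,"y":0,"z":0,"spin":10},{"fingers":-1,"x":0,"y":0,"z":0,"spin":15},{"fingers":-1,"x":0,"y":0,"z":0,"spin":20},{"fingers":-1,"x":0,"y":0,"z":0,"spin":25},{"fingers":-1,"x":0,"y":0,"z":0,"spin":30},{"fingers":-1,"x":0,"y":0,"z":0,"spin":30}]'
python3 - <<'E'
from station import get_obs
o=get_obs();print(o['ee_pos'],o['force'],o['moment'],o['eef_rot'])
E
```

```text
time_s: 9.2
ee_pos: [0.487, -0.192, 0.1035]
eef_rot: [-1.571, -0.0, 0.699]
force: [-0.2, 0.1, 0.8]
grip_width: 0.0937
time_s: 10.2
ee_pos: [0.4869, -0.1919, 0.1033]
eef_rot: [-1.571, -0.0, 0.7]
force: [0.5, 0.4, -0.2]
grip_width: 0.0169
time_s: 11.2
ee_pos: [0.4864, -0.1921, 0.1032]
eef_rot: [-1.571, 0.001, 0.175]
force: [-2.6, -0.3, 1.3]
grip_width: 0.0116
[ 0.48644083 -0.19208549  0.10323494] [-2.55641664 -0.28145703  1.33781909] [-0.07002442  0.52535429 -0.06134433] [-1.57074026e+00  9.82487019e-04  1.74889513e-01]
```

```bash
python3 -m handwheel '[{"fingers":-1,"x":0,"y":0,"z":0,"spin":5},{"fingers":-1,"x":0,"y":0,"z":0,"spin":10},{"fingers":-1,"x":0,"y":0,"z":0,"spin":15},{"fingers":-1,"x":0,"y":0,"z":0,"spin":20},{"fingers":-1,"x":0,"y":0,"z":0,"spin":25},{"fingers":-1,"x":0,"y":0,"z":0,"spin":29},{"fingers":-1,"x":0,"y":0,"z":0,"spin":32},{"fingers":-1,"x":0,"y":0,"z":0,"spin":34},{"fingers":-1,"x":0,"y":0,"z":0,"spin":34},{"fingers":-1,"x":0,"y":0,"z":0,"spin":34}]'
python3 - <<'E'
from station import get_obs,cams
import cv2,pickle
o=get_obs();print(o['ee_pos'],o['force'],o['moment'],o['eef_rot'])
p,d=cams.camera("side")
c=cv2.resize(p[155:240,225:355,::-1],None,fx=6,fy=6,interpolation=cv2.INTER_CUBIC);cv2.imwrite("pics/s3.png",c)
E
```

```text
time_s: 12.2
ee_pos: [0.4857, -0.1919, 0.1029]
eef_rot: [-1.572, 0.003, -0.414]
force: [-7.1, 0.1, 2.6]
grip_width: 0.0116
[ 0.48574726 -0.19193288  0.10285385] [-7.0605086   0.08579566  2.5546997 ] [-0.07038339  1.37420978 -0.01831238] [-1.57153405  0.00286    -0.41422795]
```

View pics/s3.png

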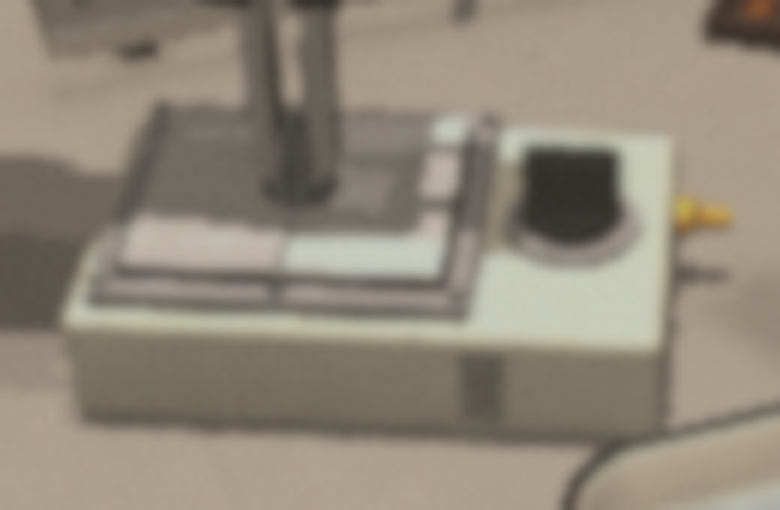

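The side view shows the jaws and wing pointing along the rib line and the knob at rest at (570,200) in the crop. The tool yaw of -0.414 is the aligned direction, -0.419. I shift a little to relieve the 7 N side load, then press down.

```bash
python3 -m handwheel '[{"fingers":-1,"x":-0.001,"y":0,"z":0,"spin":0},{"fingers":-1,"x":-0.0013,"y":0.001,"z":0,"spin":0},{"fingers":-1,"x":-0.0013,"y":0.002,"z":0,"spin":0},{"fingers":-1,"x":-0.0013,"y":0.003,"z":0,"spin":0},{"fingers":-1,"x":-0.0013,"y":0.004,"z":0,"spin":0},{"fingers":-1,"x":-0.0013,"y":0.005,"z":0,"spin":0},{"fingers":-1,"x":-0.0013,"y":0.006,"z":0,"spin":0},{"fingers":-1,"x":-0.0013,"y":0.007,"z":0,"spin":0},{"fingers":-1,"x":-0.0013,"y":0.007,"z":0,"spin":0},{"fingers":-1,"x":-0.0013,"y":0.007,"z":0,"spin":0}]' 50
python3 - <<'E'
from station import get_obs
o=get_obs();print(o['ee_pos'],o['force'],o['moment'],o['eef_rot'])
E
```

```text
time_s: 13.25
ee_pos: [0.4857, -0.1919, 0.0971]
eef_rot: [-1.572, -0.001, -0.416]
force: [-7.1, -3.2, 13.2]
grip_width: 0.0118
[ 0.48566234 -0.19188349  0.09713098] [-7.05433014 -3.19141309 13.16218824] [-5.25874778e-01  1.43726002e+00  7.46758087e-04] [-1.57156028e+00 -6.61402031e-04 -4.15967644e-01]
```

```bash
python3 -m handwheel '[{"fingers":-1,"x":-0.0005,"y":0.0005,"z":0,"spin":0},{"fingers":-1,"x":-0.001,"y":0.001,"z":0,"spin":0},{"fingers":-1,"x":-0.001,"y":0.0015,"z":0,"spin":0},{"fingers":-1,"x":-0.001,"y":0.0015,"z":0,"spin":0},{"fingers":-1,"x":-0.001,"y":0.0015,"z":0,"spin":0},{"fingers":-1,"x":-0.001,"y":0.0015,"z":0,"spin":0},{"fingers":-1,"x":-0.001,"y":0.0015,"z":0,"spin":0},{"fingers":-1,"x":-0.001,"y":0.0015,"z":0,"spin":0},{"fingers":-1,"x":-0.001,"y":0.0015,"z":0,"spin":0},{"fingers":-1,"x":-0.001,"y":0.0015,"z":0,"spin":0}]'
python3 - <<'E'
from station import get_obs,cams
import cv2,numpy as np
o=get_obs();print(o['ee_pos'],o['force'],o['moment'],o['eef_rot'])
p,d=cams.camera("side")
c=cv2.resize(p[155:240,225:355,::-1],None,fx=6,fy=6,interpolation=cv2.INTER_CUBIC);cv2.imwrite("pics/s4.png",c)
E
```

```text
time_s: 14.25
ee_pos: [0.4856, -0.1919, 0.097]
eef_rot: [-1.572, -0.004, -0.416]
force: [-8.7, -2.6, 25.2]
grip_width: 0.0115
[ 0.48563745 -0.19186762  0.09704905] [-8.6900459  -2.62079076 25.21603119] [-0.43560178  1.6205635   0.04886381] [-1.57161842 -0.003646   -0.41594036]
```

View pics/s4.png

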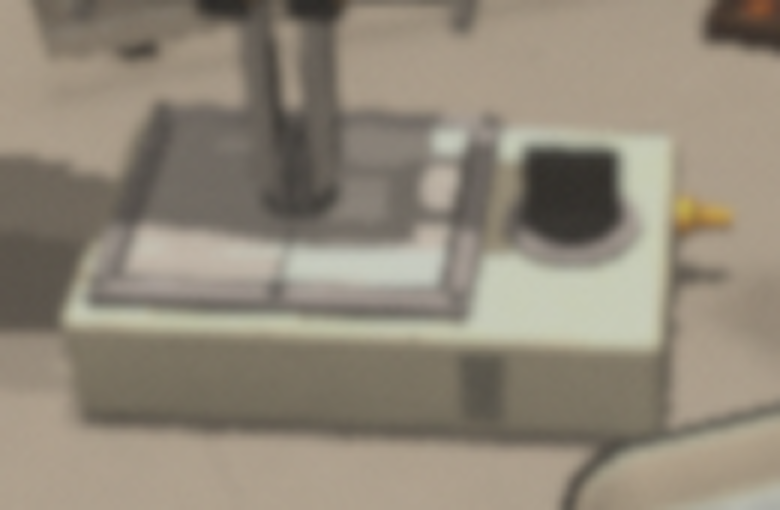

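The panel's raised edge (crop y about 275) has gone and it sits flush with the rim. The force rose from 13 to 25 N with only 0.1 mm of movement, so it is on the hard stop. I hand in now, still pressing.

```bash
python3 -c "
from station import workorder,get_obs
print(workorder.hand_in());o=get_obs();print(o['time_s'],o['ee_pos'],o['force'])"
```

```text
the job is handed in; nothing more can be done
None
the job is handed in; nothing more can be done
```

The job is done and handed in at about 14.3 s, with the gripper still holding the panel pressed flush.

- **Vent knob:** I turned it clockwise until the resisting moment jumped to 0.55 N·m, well above the 0.135 N·m the spring gives at the stop. The tool had turned 1.08 rad. I then let go, and the pictures show the grip bar back along the chamber's axis.
- **Fastener:** I turned it about 64° clockwise from its start at roughly 0.46 rad. The tool yaw was -0.416 against -0.419 for the rib direction I measured. I inferred the slot's alignment from the clamped jaws and did not look at the slot itself afterwards.
- **Panel:** I pushed it down by the gripped fastener. The TCP went down about 6 mm, from 0.103 to 0.097. Over the last push the force rose from 13 to 25 N with only 0.1 mm of movement, so it is on its hard stop. The side picture shows it flush with the frame.

**Side load:** A side force of 7–9 N from a slightly off-centre grip stayed on after I tried to relieve it. It did not stop the panel going home.

**Bystanders:** The timer, matchbox and stopper were where they belonged in the picture after the knob step, and only part of the marker was in view. I did not take a full picture of them after that; the arm stayed above the chamber from then on.

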